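Open the filter bay of the lathe's dust filter

ROBOT

A 6-joint arm with a two-finger parallel gripper is mounted at the origin on the work surface. World frame = base frame: x ahead of the robot, y to its left, z up, the work surface at z = 0. Lengths are in m, angles in rad, forces in N, time in s.
With the tool pointing down it reaches from about 0.3 to 0.875 m from the base axis. Payload 4.2 kg.
Tool frame: the origin (TCP) lies at the very end of the fingers, on their centre line; the grasp point (between the pads) lies 19 mm behind it (env.pinch_z is the distance from the TCP to the grasp point, in m); z points along the fingers, y is the direction in which the jaws open and shut (so a half turn about z gives the same grasp; the last joint's range is limited). The gripper opens to 85 mm and grips with 20 to 120 N. Pads are 22 mm wide; open, the fingers measure 114 mm over their backs; the gripper's body (76 mm by 85 mm) begins 54 mm behind the grasp point. The pads swing forward as they close: fully open they stand 13 mm farther back than shut.
Start: joints at [-1.266, 0.32, 1.565, -0, 1.257, -0.02], TCP at [0.183, -0.545, 0.203] pointing down, gripper open.
Joint ranges: [-3.11, 3.11], [-0.84, 2.01], [0.21, 2.61], [-1.34, 4.49], [0.05, 2.63], [-2.56, 2.56]. Speed limits (rad/s): [2.57, 2.57, 3.14, 3.14, 3.14, 3.14].

INTERFACE

Orientations are given as a 3x3 rotation matrix whose columns are the frame's x, y, z axes.
In Python, from cell import env, get_image gives the robot as it stands.
- The arm moves only by the shell command python3 -m inch 'ROWS' [FORCE]. ROWS is a JSON object of lists of equal length, an entry for each row: "hand": the opening, from 0 (shut) to 1 (fully open); "slide": the shift along the tool's x, y, z in mm, a list of three; "rot": the turn, a rotation vector about the tool's x, y, z in rad, a list of three. In form: {"hand": [hand, ...], "slide": [[dx, dy, dz], ...], "rot": [[ax, ay, az], ...]}. A call has 1 to 10 rows; each row is the pose to reach, as a shift and turn from the pose commanded when the call began, along the tool's axes at that moment; what a row does not reach only later rows make up. A row lasts 1/8 s, in which the tool goes at most 62.5 mm and 10.7 degrees, less where a joint would pass 70% of its speed; a pose out of reach is approached as far as the arm can. A call with a gripper value outside its range is refused whole. The fingers move at their own pace and stop on an object; FORCE is the grip in N (left out, the last holds). Time passes only in rows, so rows that repeat a pose let the fingers close. It gives the time, the measured TCP pose, the force and the opening at its end, in the units of the state.
- env.read_state(): the state, without advancing time (a new reading comes with each control period).
- get_image(name): name is "scene" or "top" or "wrist"; returns a dict with "image" (480x640x3 uint8, blue, green, red), "fx", "fy", "cx", "cy" (pixels), "R" (3x3) and "t" (3): a world point X has camera coordinates R X + t; the wrist camera has in their place "hand_eye" (4x4, takes a point from camera to tool coordinates, whose origin is the TCP and whose axes are the flange's). Camera axes: x right, y down, z forward; pixel columns grow to the right and rows downward; lengths in m; the calibration is good to about 2 mm. A picture is of the moment at which its call begins: read the wrist's pose just before it. There is no depth.
- env.sign_off(): hands the job in, once; it reports no verdict.
The state is a dict: "t": time; "joints": joint angles; "joint_vel": joint speeds; "tau": joint torques, N m; "ee_pos": TCP position; "eef_rot": TCP orientation; "wrist_force": force on the tool from outside, world axes, zero at the start; "ft_torque": the same for the moment, N m; "grip_width": opening from 0.0 (shut) to 1.0 (fully open).
Only numpy, scipy, OpenCV 4.12 (cv2) and the standard library are available. Lean on these libraries where they do the work, as an engineer would, in place of code of your own. Each camera call takes 0.05 s, during which the arm holds its last target.

TASK

The lathe's dust filter is due for a change: open its filter bay. Press the orange snap tab down until the grey cover springs loose, then push the cover along its runners, away from the tab, until the whole filter is uncovered, and leave it lying flat on the unit's top. Only push it with the fingertips, do not pinch its ridge or lift it, leave everything else standing where it is, and draw the hand clear.

Things in the scene. Friction and masses are not known exactly. Their poses are not given: they have to be found in the camera images.
- filter_unit: green bench dust-filter unit, a fixed box 210 (its x) x 360 (its y) x 140 mm (z), z up, turned about the vertical. Origin: centre of its underside, on the bench. Along a line at x = -20 mm lie, from its -y end: orange tab, grey cover, empty dark deck. A flat strip at x = +50 to +105 mm carries two small bystanders; a round spigot stands 35 mm out of the +x side
- bay (a point): centre of the filter opening under the cover, at (-20, -46, 134) mm in the unit's frame, axes as the unit's; opening 104 (x) x 84 mm (y). The cover lies in a channel 123 mm wide, floor at z = 134 mm, sunk 6 mm in the top. Dark runners at the bay's two sides, up to z = 143 mm, hold the cover's edges down until it is off the bay
- deck (a point): centre of the empty dark deck beyond the bay, at (-20, 82, 134) mm in the unit's frame: the same channel going on from y = -4 to +168 mm, level with the cover's seat, without runners, closed by a 6 mm rim at its far end. The cover is pushed onto it, in the unit's +y direction
- cover: grey plastic cover 120 (x) x 130 (y) x 5 mm, 0.12 kg, loose in its channel, axes as the unit's. Origin: centre of its underside, at first near (-20, -57, 134) mm in the unit's frame. The tab's tooth holds it by a window near its tail (-y) edge. Once released, 2 to 5 N moves it. The filter is wholly uncovered when this origin is past y = +61 mm in the unit's frame; the end rim stops it at +103 mm
- ridge (a point): middle of the top of the black finger ridge on the cover, where it is pushed: 90 mm long (x), 10 mm thick (y), upright faces, 14 mm high above the cover's top face. This point lies 10 mm behind the cover's origin (towards the tab) and 19 mm above it
- ridge_near: the 5 mm thick half of the ridge that faces the tab: the side to push on. Origin: centre of its underside, 15 mm below the ridge's top
- ridge_far: the 5 mm thick half of the ridge that faces the deck. Origin: centre of its underside, 15 mm below the ridge's top
- tab_top (a point): middle of the top face of the orange snap tab, 34 x 34 mm, at first 14 mm above the unit's top, at (-20, -150, 154) mm in the unit's frame. It goes straight down. With the tab down two spring pins kick the cover about 10 mm towards +y within half a second; its tail then covers the tooth and the tab may be let go
- tab (a joint): how far the tab is pressed down, m: 0 up, 0.009 at its stop (top then 5 mm above the unit's top). The tooth frees the cover at about 0.005 to 0.006. Spring: 2 N at first to 5 N at the stop, plus up to 2 N of rubbing. With the released cover over the tooth it stays about 0.004 down; it comes back up when the cover has gone past
- wax_tin: bystander: a bright round metal tin, 45 mm across, 27 mm high, standing on the filter unit's flat top strip beside the cover. Origin: centre of its underside
- bobbin: bystander: a small turned wooden bobbin, 34 mm across, 38 mm high, standing on the same strip. Origin: centre of its underside
- spare_filter: bystander: the fresh filter, a black frame 110 x 90 x 24 mm with white pleats, lying on the bench. Origin: centre of its underside
- oil_bottle: bystander: amber bottle, 64 mm across, 170 mm high, standing. Origin: centre of its underside
- cork_block: bystander: cork sanding block 110 x 65 x 35 mm. Origin: centre of its underside
- mug: bystander: blue mug, 82 mm across, 95 mm high. Origin: centre of its underside
- blank: bystander: square pale turning blank 200 x 45 x 45 mm, lying. Origin: centre of its underside
- gouge: bystander: turning gouge with a dark red handle, about 410 mm long, 35 mm thick, lying. Origin: under it, near its middle
There are look-alikes about, which are no part of the job. What is shaped like the cover but purple is not meant.

How it is judged:
On the way, in this order (a step that is already met when the one before it is completed fails the run):
1. the tab is pressed down and the cover springs loose over its tooth (value of joint tab above 0.003 m and y of cover in the frame of filter_unit above -0.053 m), for 0.1 s.
2. the cover is pushed off the filter bay (y of cover in the frame of filter_unit above 0.057 m), for 0.1 s.
At the end, for the whole second after the job is handed in: The cover has been pushed along until it lies clear of the filter opening (within 4 mm), flat (within 3 degrees) and at rest on the deck of the unit, and the tab has come back up (within 2 mm) (y of cover in the frame of filter_unit between 0.057 and 0.112 m and x of cover in the frame of filter_unit between -0.03 and -0.01 m and z of cover in the frame of filter_unit between 0.129 and 0.138 m and angle between cover's own z axis and vertical below 0.05 rad and linear speed of cover below 0.01 m/s and value of joint tab below 0.002 m); the robot touches nothing.
It fails at once if the cover is lifted (more than 12 mm) or tipped (more than 15 degrees) (z of cover in the frame of filter_unit above 0.146 m or angle between cover's own z axis and vertical above 0.26 rad).
It fails at once if the ridge is pinched between the fingers (over 5 N on both of its sides at once) (contact force between the fingers and ridge_near above 5 N and contact force between the fingers and ridge_far above 5 N).
It fails at once if a bystander is shifted by more than 25 mm (distance of any of wax_tin, bobbin, spare_filter, oil_bottle, cork_block, mug, blank, gouge from where it was at the start of the episode above 0.025 m).
It also fails if it takes over 38 s, if anything falls off the work surface, if the arm or the gripper's body presses on something with over 40 N, if the wrist force passes 120 N, or if a joint passes its speed limit or range.

## Working session

There is one attempt and no reset: what is moved stays moved. The work goes in short steps, Python scripts to look and compute and a shell command to move; the robot and the scene stay as the last step left them, time stands still between calls to the robot, and variables do not carry over. Pictures are saved under pics/ and viewed, and the job is handed in when it is done.

```bash
ls; mkdir -p pics; python3 - <<'E'
from cell import env,get_image
import cv2
s=env.read_state();print(s['t'],s['ee_pos'],s['eef_rot'],s['grip_width'],env.pinch_z)
for n in("scene","top","wrist"):
    d=get_image(n);cv2.imwrite(f"pics/{n}0.png",d["image"])
    print(n,d['fx'],d['cx'],d['cy'],d.get('R'),d.get('t'),d.get('hand_eye'))
E
```

```text
pics
0.0 [ 0.18332173 -0.54443424  0.20235861] [[ 9.47711624e-01  3.19127485e-01 -5.70462181e-04]
 [ 3.19127994e-01 -9.47710037e-01  1.73438885e-03]
 [ 1.28584173e-05 -1.82575093e-03 -9.99998333e-01]] 1.002413957927137 0.0187
scene 538.9709022860771 324.0681238810056 241.65800404908921 [[-1.59429048e-01  9.87209301e-01 -4.18759493e-04]
 [ 7.94894299e-01  1.28119628e-01 -5.93066956e-01]
 [-5.85427564e-01 -9.48849697e-02 -8.05153035e-01]] [ 0.14477532 -0.3255667   1.71700031] None
top 462.7358353585069 317.03645398301285 239.79848384109496 [[ 0.00266868 -0.9998049   0.01957122]
 [-0.98410249 -0.00610127 -0.17749667]
 [ 0.17758145 -0.01878641 -0.98392678]] [-0.06813889  0.50564715  1.52144497] None
wrist 407.1259241944857 321.0856375293784 241.6520066874522 None None [[ 5.13964306e-04 -9.51157144e-01 -3.08706694e-01  7.93955638e-02]
 [ 9.99999844e-01  4.21919602e-04  3.64917200e-04 -7.40549841e-04]
 [-2.16844196e-04 -3.08706834e-01  9.51157213e-01 -1.71216384e-01]
 [ 0.00000000e+00  0.00000000e+00  0.00000000e+00  1.00000000e+00]]
```

View pics/scene0.png

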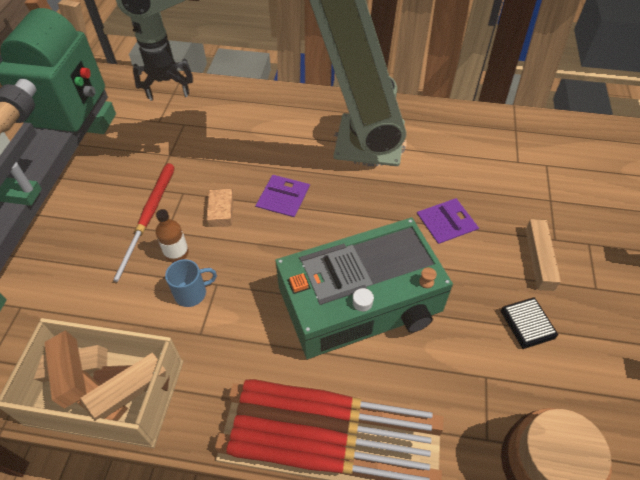

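View pics/top0.png

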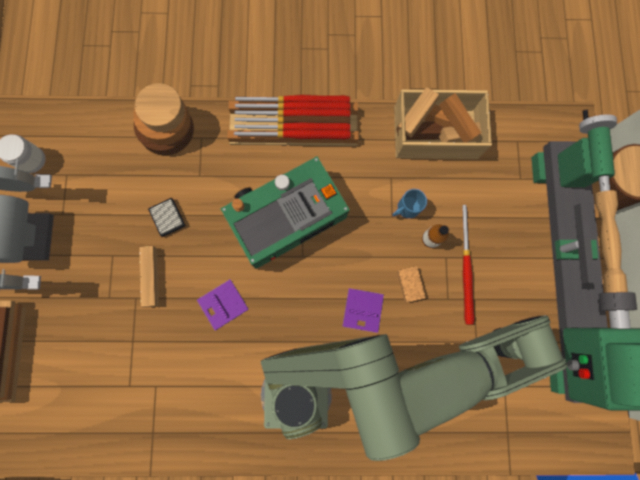

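View pics/wrist0.png

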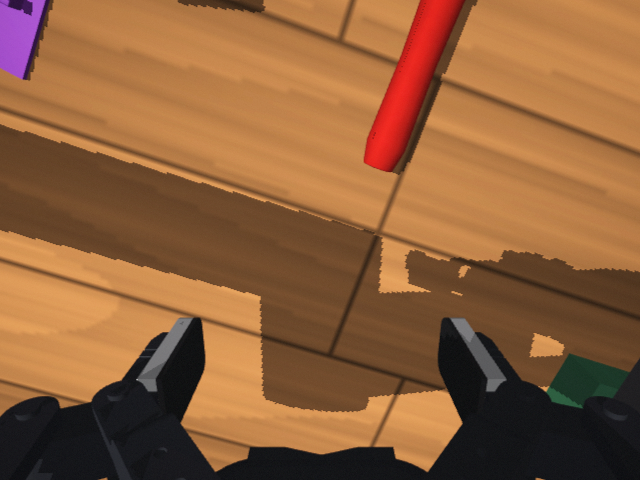

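The scene shows the green unit in the middle. The orange tab is at scene (299,283) / top (328,191), and the grey cover with its ridge at scene (340,272) / top (304,206). Things that could be mistaken for them:
- **Cover:** the purple plates at scene (283,195) and (447,220) / top (363,310) and (222,304).
- **Tab:** the small orange window patch at scene (318,279) / top (316,198), and the bobbin at scene (428,277).

I choose the grey cover in the green unit and the larger orange square at its end. Next is a close crop to check this.

```bash
python3 - <<'E'
import cv2,numpy as np
a=cv2.imread("pics/scene0.png")[210:360,265:465];b=cv2.imread("pics/top0.png")[150:270,215:355]
a=cv2.resize(a,(800,600),interpolation=cv2.INTER_CUBIC);cv2.imwrite("pics/cs.png",a)
cv2.imwrite("pics/ct.png",cv2.resize(b,(700,600),interpolation=cv2.INTER_CUBIC))
E
```

```text
(no output)
```

View pics/cs.png

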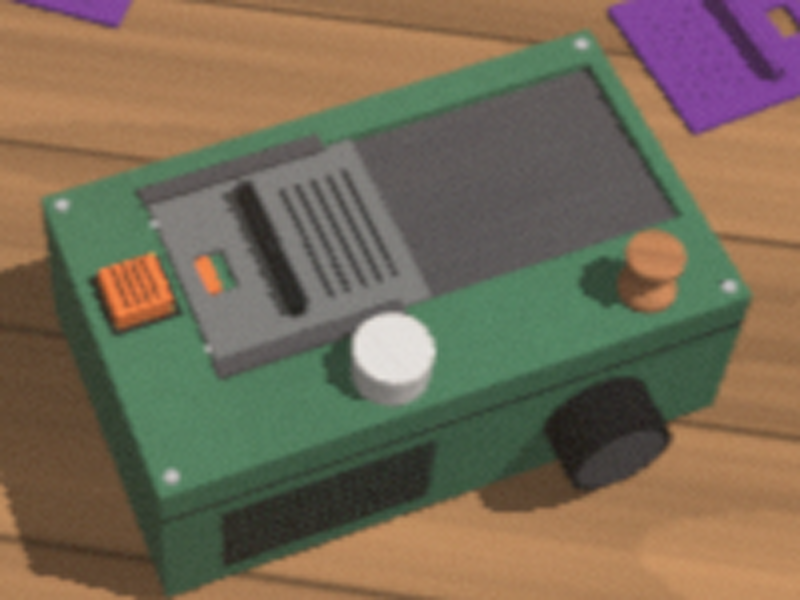

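View pics/ct.png

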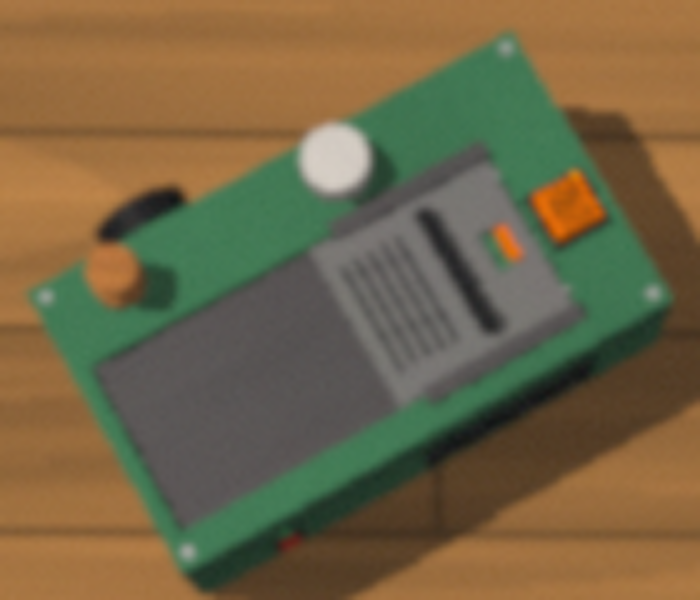

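```bash
cat > h.py <<'E'
import numpy as np
def ray(d,uv,z,T=None):
    p=np.array([(uv[0]-d['cx'])/d['fx'],(uv[1]-d['cy'])/d['fy'],1.])
    if T is None: R,t=np.array(d['R']),np.array(d['t']); c=-R.T@t; v=R.T@p
    else: c=T[:3,3]; v=T[:3,:3]@p
    return c+v*(z-c[2])/v[2]
U=None
E
python3 - <<'E'
from h import *
from cell import env,get_image
T=get_image("top");S=get_image("scene")
tp=[(215+(x-2)/5,150+(y-2)/5) for x,y in[(507,48),(653,293),(187,551),(45,297)]]
sp=[(265+(x-1.5)/4,210+(y-1.5)/4) for x,y in[(171,476),(62,205),(583,44),(729,286)]]
for n,d,P in(("top",T,tp),("scene",S,sp)):
    W=np.array([ray(d,p,.14) for p in P])[:,:2]
    print(n,W.round(4).tolist(),"c",W.mean(0))
    y=(W[3]+W[2]-W[0]-W[1])/2; x=(W[0]+W[3]-W[1]-W[2])/2
    print("lens",np.linalg.norm(x),np.linalg.norm(y),"yaw",np.arctan2(-y[0],y[1]),np.arctan2(x[1],x[0]))
tb=ray(T,(215+(568-2)/5,150+(207-2)/5),.154);sb=ray(S,(265+135/4,210+280/4),.154);print("tab",tb,sb)
E
```

```text
top [[0.7579, -0.06], [0.593, -0.1546], [0.4237, 0.1404], [0.5874, 0.2358]] c [0.59051885 0.04039705]
lens 0.18975728667170408 0.3407823683264619 yaw 0.5218244993114367 0.5243604129327613
scene [[0.7602, -0.0604], [0.596, -0.1552], [0.4256, 0.1398], [0.5902, 0.2341]] c [0.59301608 0.03958169]
lens 0.18967243832546393 0.3403786238642599 yaw 0.5236824506925998 0.5221295264486814
tab [ 0.64594774 -0.09928227  0.154     ] [ 0.64991533 -0.0997748   0.154     ]
```

Crops confirm the choice: a grey cover with a black ridge, a window with the tooth showing, and the orange tab at the -y end. The unit is at about (0.592, 0.040) with yaw 0.523. I'll move high above the tab with the fingers shut and the tool x axis along unit +y.

```bash
python3 -m inch '{"hand":[0,0,0,0,0,0,0,0,0,0],"slide":[[0,0,-55],[0,0,-98],[50,-23,-98],[105,-50,-98],[160,-75,-98],[215,-100,-98],[270,-125,-98],[325,-151,-98],[380,-177,-98],[435,-202,-98]],"rot":[[0,0,0],[0,0,-0.1],[0,0,-0.28],[0,0,-0.46],[0,0,-0.64],[0,0,-0.82],[0,0,-1.0],[0,0,-1.18],[0,0,-1.36],[0,0,-1.54]]}' 30
```

```text
t: 1.5
ee_pos: [0.5325, -0.2131, 0.3013]
eef_rot: [[-0.296, 0.955, 0.0], [0.955, 0.296, -0.0], [-0.0, 0.0, -1.0]]
wrist_force: [1.2, -0.6, 0.1]
grip_width: -0.004
```

```bash
python3 -m inch '{"hand":[0,0,0,0,0],"slide":[[24,48,0],[48,97,0],[73,145,0],[73,145,0],[73,145,0]],"rot":[[0,0,-0.1],[0,0,-0.225],[0,0,-0.225],[0,0,-0.225],[0,0,-0.225]]}'
python3 - <<'E'
from cell import env,get_image
import cv2
from h import *
s=env.read_state();print(s['t'],s['ee_pos'],s['eef_rot'])
d=get_image("wrist");cv2.imwrite("pics/w1.png",d["image"])
T=np.eye(4);T[:3,:3]=s['eef_rot'];T[:3,3]=s['ee_pos'];np.save("T1.npy",T@np.array(d['hand_eye']))
E
```

```text
t: 2.12
ee_pos: [0.6485, -0.103, 0.3008]
eef_rot: [[-0.496, 0.868, -0.001], [0.868, 0.496, -0.0], [0.0, -0.001, -1.0]]
wrist_force: [-0.7, 0.1, -0.1]
grip_width: 0.004
2.125 [ 0.64854215 -0.10297434  0.30078594] [[-4.96284390e-01  8.68159181e-01 -1.19993670e-03]
 [ 8.68159994e-01  4.96284180e-01 -4.88316598e-04]
 [ 1.71573062e-04 -1.28408094e-03 -9.99999161e-01]]
```

View pics/w1.png

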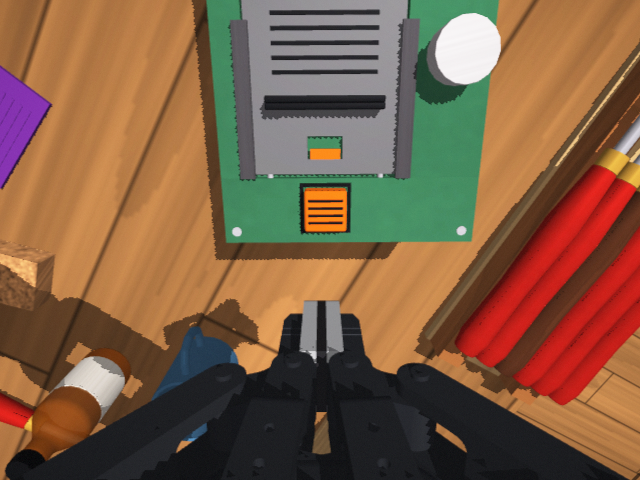

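The wrist view shows the tab top at about (326,211), the near corner screws at (237,231) and (461,231), the ridge spanning (263..386, 102), and the tin at (467,48).

```bash
python3 - <<'E'
from cell import env,get_image
import cv2
from h import *
im=cv2.imread("pics/w1.png");hsv=cv2.cvtColor(im,cv2.COLOR_BGR2HSV)
m=cv2.inRange(hsv,(5,180,200),(18,255,255));m[:180]=0;m[240:]=0;m[:,:290]=0;m[:,360:]=0
x,y,w,h=cv2.boundingRect(m);print(x,y,w,h)
d=get_image("wrist");M=np.load("T1.npy")
O=np.array([.592,.040]);c,s=np.cos(.523),np.sin(.523)
def loc(p):q=p[:2]-O;return (np.array([c*q[0]+s*q[1],-s*q[0]+c*q[1]])*1e3).round(1)
tab=ray(d,(x+w/2-.5,190+21),.154,M);print("tab",tab,loc(tab))
for uv in[(237,231),(461,231)]:
    p=ray(d,uv,.14,M);print("screw",p,loc(p))
for uv in[(265,97),(385,97),(386,108),(264,108)]:
    p=ray(d,uv,.153,M);print("ridge",loc(p))
E
```

```text
305 188 42 43
tab [ 0.6506391  -0.09903667  0.154     ] [ -18.6 -149.7]
screw [ 0.59586709 -0.15445461  0.14      ] [ -93.8 -170.4]
screw [ 0.76113802 -0.05981053  0.14      ] [  96.7 -170.9]
ridge [-63.3 -63.4]
ridge [ 25.3 -63.7]
ridge [ 26.4 -71.4]
ridge [-64.4 -71.1]
```

```bash
python3 -m inch '{"hand":[0,0,0,0],"slide":[[1,2,-0],[2,3.5,30],[2,3.5,85],[2,3.5,130]],"rot":[[0,0,0],[0,0,0],[0,0,0],[0,0,0]]}'
python3 - <<'E'
from cell import env,get_image
import cv2
s=env.read_state();print(s['t'],s['ee_pos'],s['eef_rot'],s['wrist_force'])
d=get_image("wrist");cv2.imwrite("pics/w2.png",d["image"])
print(env.read_state()['ee_pos'])
E
```

```text
t: 2.72
ee_pos: [0.6501, -0.1, 0.1699]
eef_rot: [[-0.495, 0.869, -0.0], [0.869, 0.495, -0.0], [-0.0, -0.0, -1.0]]
wrist_force: [-0.3, -0.1, -0.0]
grip_width: 0.001
2.725 [ 0.65011881 -0.09996667  0.16988955] [[-4.94970836e-01  8.68909584e-01 -7.29765034e-05]
 [ 8.68909587e-01  4.94970831e-01 -7.74414812e-05]
 [-3.11684047e-05 -1.01741258e-04 -9.99999994e-01]] [-0.27963386 -0.08505773 -0.01711473]
[ 0.64632677 -0.09929964  0.16304538]
```

View pics/w2.png

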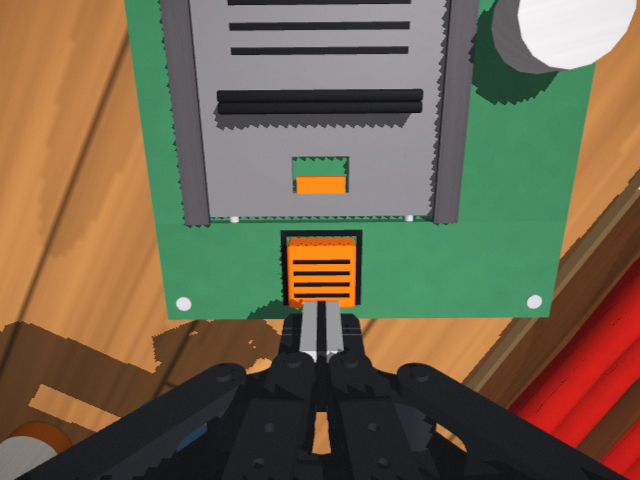

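The tips stand over the rear of the tab and hide its last rows around (322,303). The reading moved after the picture, so I'll let it settle and re-read.

```bash
python3 -m inch '{"hand":[0,0],"slide":[[0,0,0],[0,0,0]],"rot":[[0,0,0],[0,0,0]]}'
```

```text
t: 3.02
ee_pos: [0.6525, -0.0999, 0.1742]
eef_rot: [[-0.496, 0.869, 0.005], [0.869, 0.496, -0.001], [-0.003, 0.004, -1.0]]
wrist_force: [-0.7, -0.1, 0.7]
grip_width: 0.001
```

```bash
python3 -m inch '{"hand":[0,0,0,0],"slide":[[0,0,0],[0,0,0],[0,0,0],[0,0,0]],"rot":[[0,0,0],[0,0,0],[0,0,0],[0,0,0]]}'; python3 -m inch '{"hand":[0],"slide":[[0,0,0]],"rot":[[0,0,0]]}'
```

```text
t: 3.52
ee_pos: [0.651, -0.0993, 0.1714]
eef_rot: [[-0.496, 0.868, 0.0], [0.868, 0.496, -0.0], [-0.0, 0.0, -1.0]]
wrist_force: [0.7, -0.3, -0.1]
grip_width: -0.001
t: 3.65
ee_pos: [0.651, -0.0993, 0.1712]
eef_rot: [[-0.496, 0.868, -0.0], [0.868, 0.496, -0.0], [-0.0, -0.0, -1.0]]
wrist_force: [-0.1, -0.2, 0.1]
grip_width: 0.002
```

```bash
python3 -m inch '{"hand":[0,0,0,0,0,0,0,0,0,0],"slide":[[0,0,4],[0,0,9],[0,0,13],[0,0,17],[0,0,20],[0,0,22],[0,0,24],[0,0,26],[0,0,27],[0,0,27]],"rot":[[0,0,0],[0,0,0],[0,0,0],[0,0,0],[0,0,0],[0,0,0],[0,0,0],[0,0,0],[0,0,0],[0,0,0]]}'
python3 - <<'E'
from cell import env,get_image
import cv2
s=env.read_state();print(s['t'],s['ee_pos'],s['wrist_force'])
d=get_image("wrist");cv2.imwrite("pics/w3.png",d["image"])
E
```

```text
t: 4.9
ee_pos: [0.6509, -0.0993, 0.1442]
eef_rot: [[-0.496, 0.868, -0.0], [0.868, 0.496, -0.0], [-0.0, -0.0, -1.0]]
wrist_force: [-0.2, -0.1, 0.7]
grip_width: -0.0
4.9 [ 0.65094822 -0.0993304   0.14416838] [-0.23996239 -0.06578332  0.72410686]
```

View pics/w3.png

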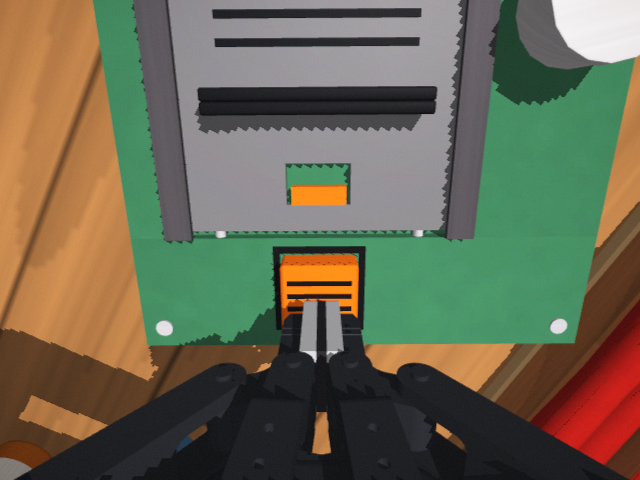

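```bash
python3 - <<'E'
from cell import env,get_image
import cv2
from h import *
s=env.read_state();d=get_image("wrist");H=np.array(d['hand_eye']);I=np.linalg.inv(H)
for p in[(0,0,0),(.011,0,0),(-.011,0,0),(.011,.01,0),(0,0,-.01),(.011,0,-.01)]:
    q=I@np.array([*p,1]);print(p,q[0]/q[2]*d['fx']+d['cx'],q[1]/q[2]*d['fy']+d['cy'])
M=np.eye(4);M[:3,:3]=s['eef_rot'];M[:3,3]=s['ee_pos'];M=M@H
O=np.array([.593,.0407]);c,sn=np.cos(.522),np.sin(.522)
def proj(u):
    p=np.array([O[0]+c*u[0]-sn*u[1],O[1]+sn*u[0]+c*u[1],u[2],1]);q=np.linalg.inv(M)@p;return (q[:2]/q[2]*d['fx']+[d['cx'],d['cy']]).round(1)
for z in(.145,.154):print(z,[proj((x,y,z)) for x,y in((-.037,-.133),(-.003,-.133),(-.037,-.167))])
print(s['joints'],s['wrist_force'])
im=d['image'];cv2.imwrite("pics/w4.png",cv2.resize(im[150:380,230:430],(696,800))[:600])
E
```

```text
(0, 0, 0) 320.3051542447587 291.76015053094295
(0.011, 0, 0) 320.30320762665286 269.563106372269
(-0.011, 0, 0) 320.30703146336657 313.16584084644444
(0.011, 0.01, 0) 342.4089609095215 269.5699235612575
(0, 0, -0.01) 320.27377244586984 301.51209451950456
(0.011, 0, -0.01) 320.2711081817382 278.2966259425063
0.145 [array([281.1, 257.2]), array([357.4, 257. ]), array([283.5, 324.9])]
0.154 [array([279.1, 264.5]), array([359.2, 264.3]), array([281.7, 334.9])]
[-1.68858555e-01  4.88579518e-01  1.44679012e+00 -6.98046645e-05
  1.20614357e+00 -6.87833009e-01] [ 0.01865442 -0.1529715  -0.27647878]
```

View pics/w4.png

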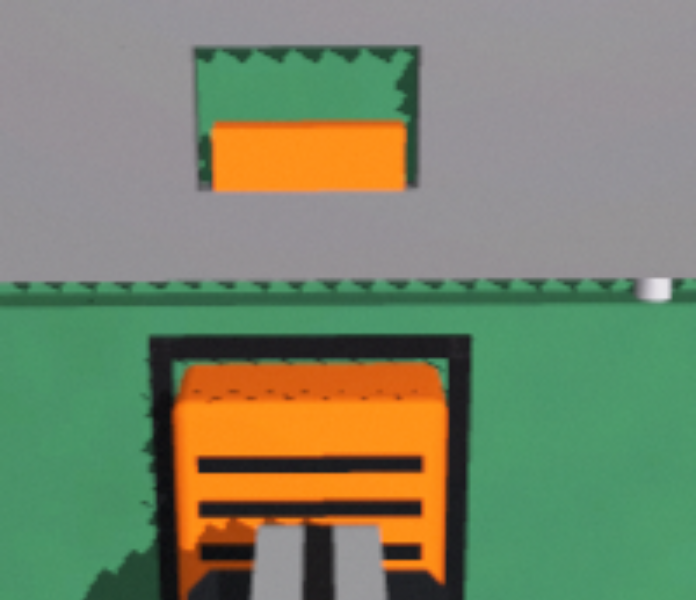

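The tab's front top edge is at row 265, where I'd predict it for "up", and the force is near zero. So the tips are still just above it, and the shut tips evidently end about 10 mm short of the reported TCP. I'll keep lowering in small steps and watch the force.

```bash
python3 -m inch '{"hand":[0,0,0,0],"slide":[[0,0,2],[0,0,4],[0,0,5],[0,0,5]],"rot":[[0,0,0],[0,0,0],[0,0,0],[0,0,0]]}';  python3 -m inch '{"hand":[0,0,0,0],"slide":[[0,0,2],[0,0,4],[0,0,5],[0,0,5]],"rot":[[0,0,0],[0,0,0],[0,0,0],[0,0,0]]}'
```

```text
t: 5.5
ee_pos: [0.6509, -0.0993, 0.1391]
eef_rot: [[-0.496, 0.868, -0.0], [0.868, 0.496, -0.0], [0.0, -0.0, -1.0]]
wrist_force: [-0.4, 0.3, -0.5]
grip_width: 0.002
t: 6.0
ee_pos: [0.6509, -0.0993, 0.1341]
eef_rot: [[-0.496, 0.868, -0.0], [0.868, 0.496, -0.0], [0.0, -0.0, -1.0]]
wrist_force: [-0.1, 0.2, -0.3]
grip_width: 0.002
```

```bash
python3 - <<'E'
from cell import env,get_image
import cv2
im=get_image("wrist")['image'];cv2.imwrite("pics/w5.png",cv2.resize(im[150:380,230:430],(696,800))[:600])
im=get_image("scene")['image'];cv2.imwrite("pics/s5.png",cv2.resize(im[180:330,250:450],(800,600)))
E
```

```text
(no output)
```

View pics/w5.png

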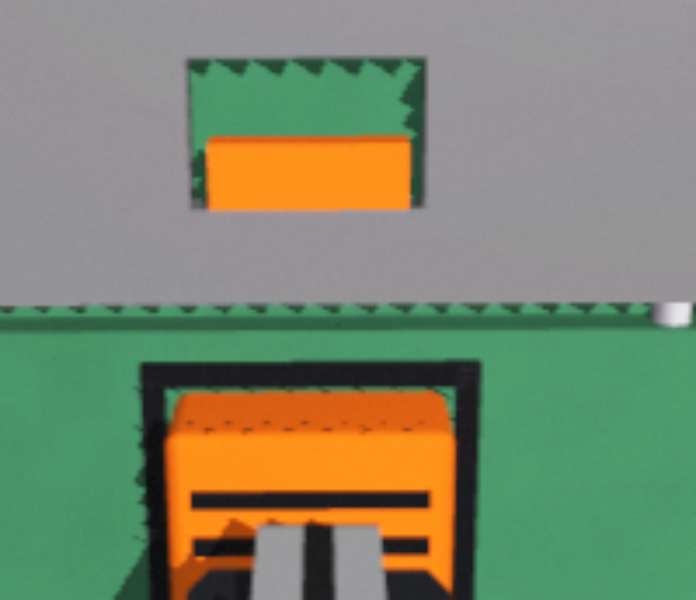

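View pics/s5.png

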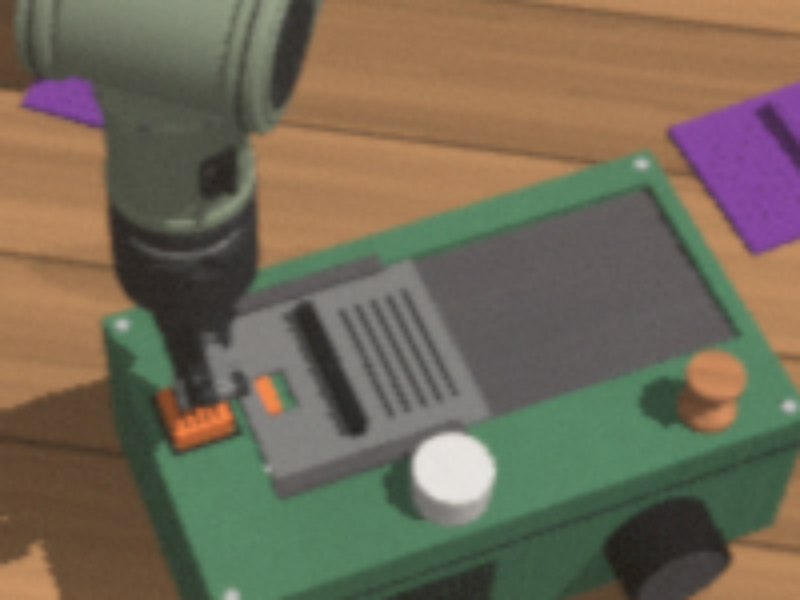

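Still no contact (top edge unchanged, no force). I'll step on down while watching the force.

```bash
python3 -m inch '{"hand":[0,0,0,0],"slide":[[0,0,2],[0,0,4],[0,0,5],[0,0,5]],"rot":[[0,0,0],[0,0,0],[0,0,0],[0,0,0]]}'
```

```text
t: 6.6
ee_pos: [0.6509, -0.0993, 0.1291]
eef_rot: [[-0.496, 0.868, -0.0], [0.868, 0.496, -0.0], [0.0, -0.0, -1.0]]
wrist_force: [0.0, 0.4, -0.2]
grip_width: 0.001
```

```bash
python3 - <<'E'
from cell import env,get_image
import cv2
from h import *
S=get_image("scene")
im=S['image'];cv2.imwrite("pics/s6.png",cv2.resize(im[240:315,270:370],(800,600),interpolation=cv2.INTER_CUBIC))
s=env.read_state();p=np.array(s['ee_pos'])
for dz in(0,.02,.03,.04):
    q=np.array(S['R'])@(p+[0,0,dz])+S['t'];print(dz,q[:2]/q[2]*S['fx']+[S['cx'],S['cy']])
E
```

```text
0 [299.25772971 286.18082952]
0.02 [298.92797485 281.54839448]
0.03 [298.75982556 279.18621357]
0.04 [298.58943694 276.79257423]
```

View pics/s6.png

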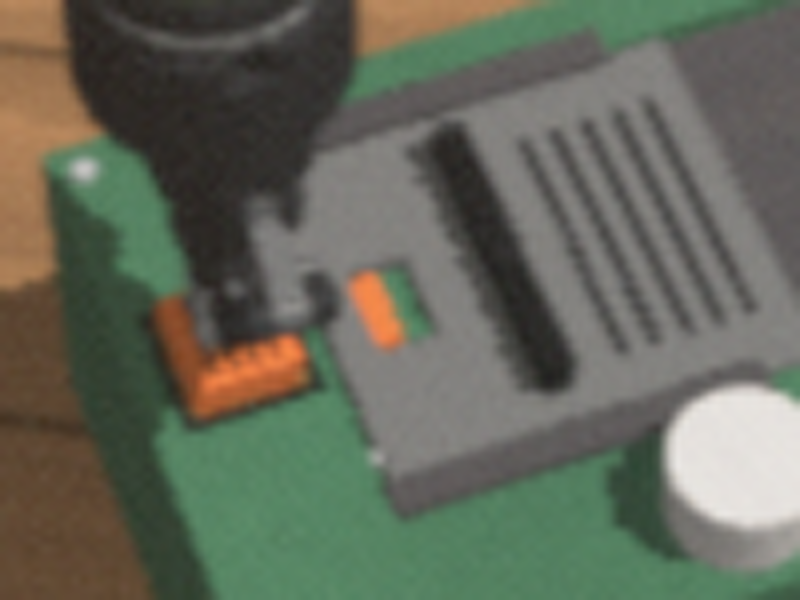

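```bash
python3 -m inch '{"hand":[0,0,0,0],"slide":[[0,0,1],[0,0,2],[0,0,3],[0,0,3]],"rot":[[0,0,0],[0,0,0],[0,0,0],[0,0,0]]}'; python3 - <<'E'
from cell import env,get_image
import cv2
from h import *
s=env.read_state();d=get_image("wrist");H=np.array(d['hand_eye'])
M=np.eye(4);M[:3,:3]=s['eef_rot'];M[:3,3]=s['ee_pos'];M=M@H
O=np.array([.593,.0407]);c,sn=np.cos(.522),np.sin(.522)
def proj(u):
    p=np.array([O[0]+c*u[0]-sn*u[1],O[1]+sn*u[0]+c*u[1],u[2],1]);q=np.linalg.inv(M)@p;return (q[:2]/q[2]*d['fx']+[d['cx'],d['cy']]).round(1)
for z in(.145,.154):print(z,[proj((x,y,z)) for x,y in((-.037,-.133),(-.003,-.133))])
for y in (-170,):print('screws',[proj((x*.001,y*.001,.14)) for x in(-95,95)])
im=d['image'];cv2.imwrite("pics/w6.png",im)
E
```

```text
t: 7.15
ee_pos: [0.6509, -0.0993, 0.1261]
eef_rot: [[-0.496, 0.868, -0.0], [0.868, 0.496, -0.0], [0.0, -0.0, -1.0]]
wrist_force: [0.6, 0.6, -0.6]
grip_width: 0.001
0.145 [array([277. , 272.8]), array([361.3, 272.6])]
0.154 [array([274.6, 281.8]), array([363.5, 281.6])]
screws [array([150.4, 346.2]), array([579. , 345.2])]
```

View pics/w6.png

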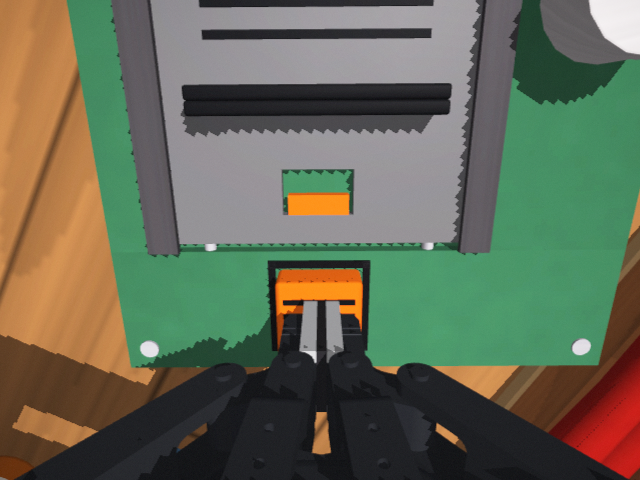

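Screw predictions match to within 3 px, and the tab edge at row 281 says "up". From the row of the tips (301), the real ends sit well behind the nominal TCP. I'll keep lowering.

```bash
python3 -m inch '{"hand":[0,0,0,0],"slide":[[0,0,1],[0,0,2],[0,0,3],[0,0,3]],"rot":[[0,0,0],[0,0,0],[0,0,0],[0,0,0]]}';python3 -m inch '{"hand":[0,0,0,0],"slide":[[0,0,1],[0,0,2],[0,0,3],[0,0,3]],"rot":[[0,0,0],[0,0,0],[0,0,0],[0,0,0]]}'
```

```text
t: 7.7
ee_pos: [0.6511, -0.0994, 0.1235]
eef_rot: [[-0.496, 0.868, 0.0], [0.868, 0.496, -0.0], [-0.0, 0.0, -1.0]]
wrist_force: [-1.2, 0.2, 3.9]
grip_width: -0.003
t: 8.2
ee_pos: [0.6511, -0.0994, 0.12]
eef_rot: [[-0.496, 0.868, 0.0], [0.868, 0.496, -0.0], [-0.0, 0.0, -1.0]]
wrist_force: [-0.1, 0.6, 3.1]
grip_width: -0.005
```

Contact: about 3–4 N, starting near ee z ≈ 0.124. Pressing on to release the cover.

```bash
python3 -m inch '{"hand":[0,0,0,0,0,0,0],"slide":[[0,0,1],[0,0,2],[0,0,3],[0,0,4],[0,0,4.5],[0,0,4.5],[0,0,4.5]],"rot":[[0,0,0],[0,0,0],[0,0,0],[0,0,0],[0,0,0],[0,0,0],[0,0,0]]}'; python3 - <<'E'
from cell import env,get_image
import cv2
d=get_image("wrist");cv2.imwrite("pics/w7.png",d['image'])
E
```

```text
t: 9.07
ee_pos: [0.6511, -0.0994, 0.1169]
eef_rot: [[-0.496, 0.868, 0.001], [0.868, 0.496, -0.0], [-0.001, 0.001, -1.0]]
wrist_force: [-2.9, 0.0, 9.2]
grip_width: 0.001
```

View pics/w7.png

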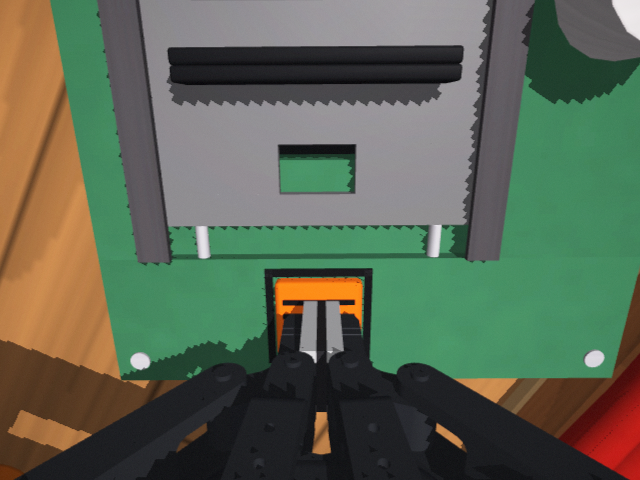

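The cover has sprung: its window is now clear of the tooth (window at (317,170), tail at row 225, pins out), and the tab is down. Next I'll lift, move forward about 65 mm and come down behind the ridge.

```bash
python3 -m inch '{"hand":[0,0,0,0,0,0,0,0,0,0],"slide":[[0,0,-4],[0,0,-10],[0,0,-16],[2,0,-18],[10,0,-18],[22,0,-18],[36,0,-18],[50,0,-18],[60,0,-18],[63,0,-18]],"rot":[[0,0,0],[0,0,0],[0,0,0],[0,0,0],[0,0,0],[0,0,0],[0,0,0],[0,0,0],[0,0,0],[0,0,0]]}'; python3 -m inch '{"hand":[0,0,0],"slide":[[0,0,0],[0,0,0],[0,0,0]],"rot":[[0,0,0],[0,0,0],[0,0,0]]}'; python3 - <<'E'
from cell import env,get_image
import cv2
d=get_image("wrist");cv2.imwrite("pics/w8.png",d['image'])
E
```

```text
t: 10.38
ee_pos: [0.6194, -0.0439, 0.1339]
eef_rot: [[-0.497, 0.868, 0.0], [0.868, 0.497, -0.0], [-0.0, 0.0, -1.0]]
wrist_force: [-0.2, 0.1, 0.1]
grip_width: -0.002
t: 10.75
ee_pos: [0.6199, -0.045, 0.1336]
eef_rot: [[-0.496, 0.869, 0.0], [0.869, 0.496, -0.0], [-0.0, -0.0, -1.0]]
wrist_force: [0.8, -0.9, -0.4]
grip_width: 0.001
```

View pics/w8.png

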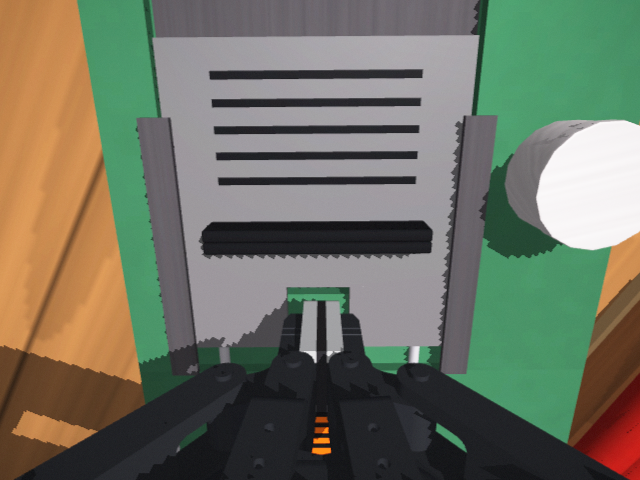

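The tips are behind the ridge (ridge rows 222–254, tips at row 301, over the window). Next I lower to about 4–5 mm above the cover.

```bash
python3 -m inch '{"hand":[0,0,0,0,0,0],"slide":[[0,0,4],[0,0,9],[0,0,13],[0,0,16],[0,0,17],[0,0,17]],"rot":[[0,0,0],[0,0,0],[0,0,0],[0,0,0],[0,0,0],[0,0,0]]}'; python3 - <<'E'
from cell import env,get_image
import cv2
d=get_image("wrist");cv2.imwrite("pics/w9.png",d['image'])
E
```

```text
t: 11.55
ee_pos: [0.6197, -0.0446, 0.1167]
eef_rot: [[-0.496, 0.868, 0.0], [0.868, 0.496, -0.0], [-0.0, -0.0, -1.0]]
wrist_force: [0.1, -0.3, 0.2]
grip_width: 0.001
```

View pics/w9.png

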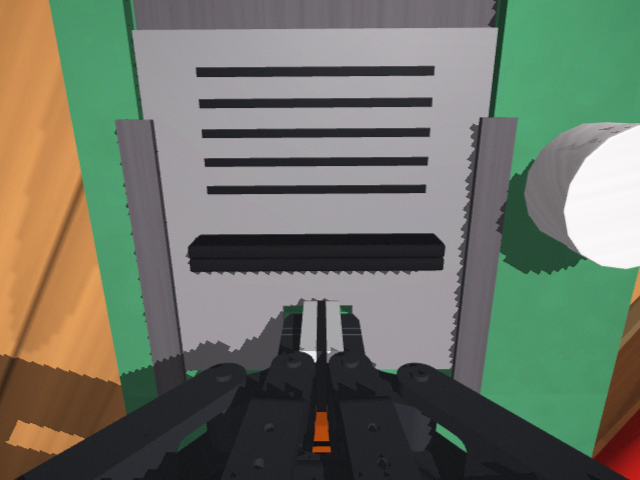

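```bash
python3 -m inch '{"hand":[0,0,0,0,0,0,0,0,0,0],"slide":[[3,0,0],[8,0,0],[14,0,0],[21,0,0],[29,0,0],[37,0,0],[45,0,0],[53,0,0],[60,0,0],[65,0,0]],"rot":[[0,0,0],[0,0,0],[0,0,0],[0,0,0],[0,0,0],[0,0,0],[0,0,0],[0,0,0],[0,0,0],[0,0,0]]}'; python3 - <<'E'
from cell import env,get_image
import cv2
d=get_image("wrist");cv2.imwrite("pics/w10.png",d['image'])
E
```

```text
t: 12.85
ee_pos: [0.5873, 0.0122, 0.1168]
eef_rot: [[-0.496, 0.868, 0.0], [0.868, 0.496, -0.0], [-0.0, 0.0, -1.0]]
wrist_force: [1.2, -0.6, 0.8]
grip_width: -0.001
```

View pics/w10.png

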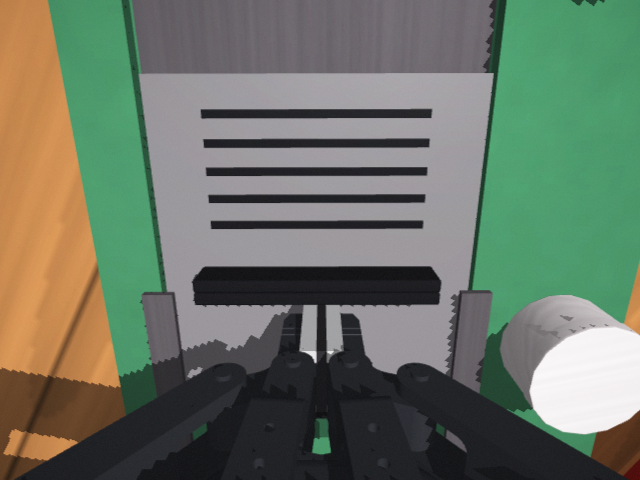

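Pushing works: the ridge sits against the tips (row 304) and the cover is straight. Continuing.

```bash
python3 -m inch '{"hand":[0,0,0,0,0,0,0,0,0,0],"slide":[[4,0,0],[10,0,0],[17,0,0],[25,0,0],[34,0,0],[43,0,0],[51,0,0],[57,0,0],[60,0,0],[60,0,0]],"rot":[[0,0,0],[0,0,0],[0,0,0],[0,0,0],[0,0,0],[0,0,0],[0,0,0],[0,0,0],[0,0,0],[0,0,0]]}'; python3 - <<'E'
from cell import env,get_image
import cv2
from h import *
s=env.read_state();d=get_image("wrist");cv2.imwrite("pics/w11.png",d['image'])
M=np.eye(4);M[:3,:3]=s['eef_rot'];M[:3,3]=s['ee_pos'];np.save("T2.npy",M@np.array(d['hand_eye']))
E
```

```text
t: 14.15
ee_pos: [0.5574, 0.0642, 0.1165]
eef_rot: [[-0.496, 0.868, -0.001], [0.868, 0.496, 0.0], [0.001, -0.0, -1.0]]
wrist_force: [0.2, -0.2, 0.7]
grip_width: 0.004
```

View pics/w11.png

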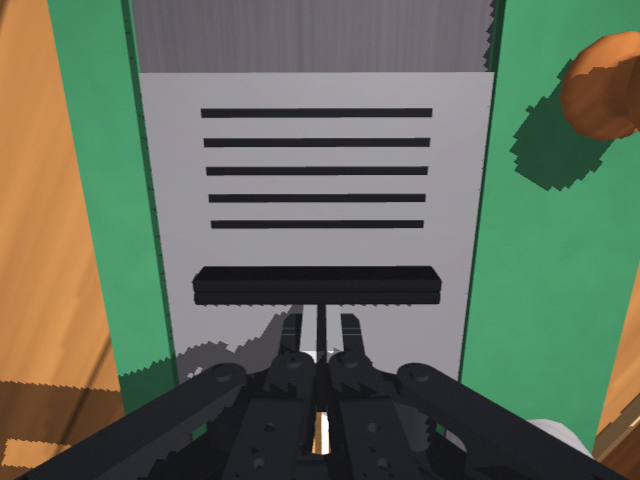

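```bash
python3 - <<'E'
from cell import env,get_image
from h import *
d=get_image("wrist");M=np.load("T2.npy")
O=np.array([.593,.0407]);c,s=np.cos(.522),np.sin(.522)
def loc(p):q=p[:2]-O;return (np.array([c*q[0]+s*q[1],-s*q[0]+c*q[1]])*1e3).round(1)
for uv in[(142,73),(492,72)]:print("front edge (cover y+65)",loc(ray(d,uv,.139,M)))
print("ee",loc(np.array(env.read_state()['ee_pos'])))
E
```

```text
front edge (cover y+65) [-79.2 130. ]
front edge (cover y+65) [ 39.3 130. ]
ee [-19.2  37.9]
```

The cover's front edge is at y = 130, so its origin is at about y = 65. I'll push 14 mm more for margin.

```bash
python3 -m inch '{"hand":[0,0,0,0,0,0],"slide":[[2,0,0],[5,0,0],[9,0,0],[12,0,0],[14,0,0],[14,0,0]],"rot":[[0,0,0],[0,0,0],[0,0,0],[0,0,0],[0,0,0],[0,0,0]]}'
python3 -m inch '{"hand":[0,0,0,0,0,0,0,0,0,0],"slide":[[-3,0,0],[-8,0,0],[-12,0,-2],[-14,0,-10],[-15,0,-25],[-15,0,-45],[-15,0,-70],[-15,0,-95],[-15,0,-112],[-15,0,-120]],"rot":[[0,0,0],[0,0,0],[0,0,0],[0,0,0],[0,0,0],[0,0,0],[0,0,0],[0,0,0],[0,0,0],[0,0,0]]}'
python3 -m inch '{"hand":[0,0,0,0],"slide":[[0,0,0],[0,0,0],[0,0,0],[0,0,0]],"rot":[[0,0,0],[0,0,0],[0,0,0],[0,0,0]]}'
python3 - <<'E'
from cell import env,get_image
import cv2
from h import *
s=env.read_state();d=get_image("wrist");cv2.imwrite("pics/w12.png",d['image'])
M=np.eye(4);M[:3,:3]=s['eef_rot'];M[:3,3]=s['ee_pos'];np.save("T3.npy",M@np.array(d['hand_eye']))
im=get_image("scene")['image'];cv2.imwrite("pics/s12.png",cv2.resize(im[180:360,245:485],(800,600)))
E
```

```text
t: 15.0
ee_pos: [0.5506, 0.0763, 0.1167]
eef_rot: [[-0.496, 0.868, -0.0], [0.868, 0.496, 0.0], [0.0, -0.0, -1.0]]
wrist_force: [-0.0, 0.1, 0.6]
grip_width: 0.002
t: 16.25
ee_pos: [0.5588, 0.0631, 0.2389]
eef_rot: [[-0.496, 0.868, 0.003], [0.868, 0.496, 0.0], [-0.001, 0.003, -1.0]]
wrist_force: [0.4, 0.7, -0.4]
grip_width: -0.002
t: 16.75
ee_pos: [0.558, 0.063, 0.2362]
eef_rot: [[-0.496, 0.868, -0.001], [0.868, 0.496, -0.0], [0.0, -0.001, -1.0]]
wrist_force: [-0.6, 0.1, 0.6]
grip_width: 0.001
```

View pics/w12.png

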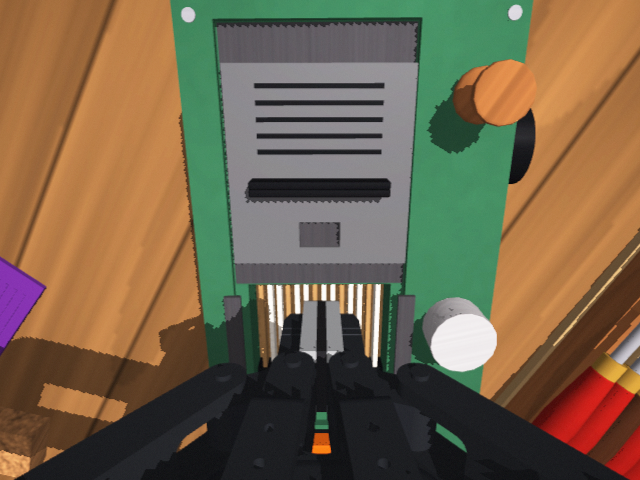

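View pics/s12.png

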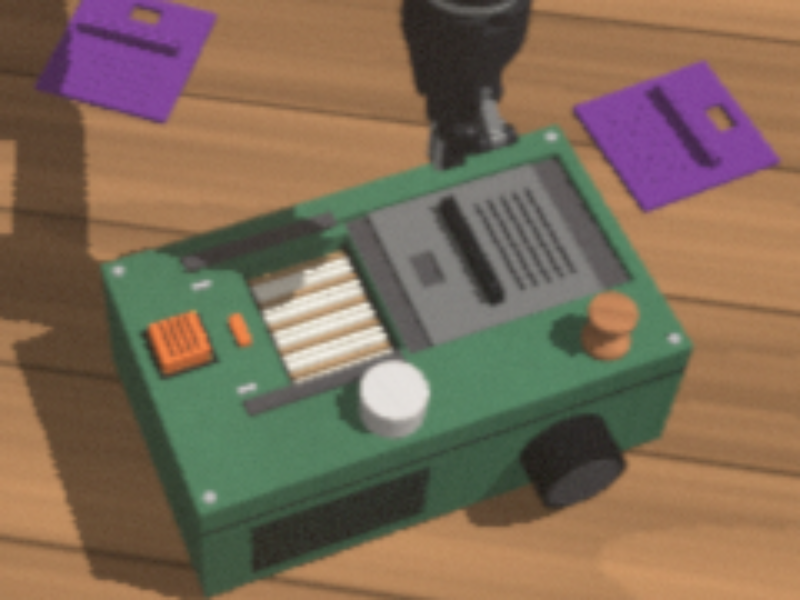

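The filter is wholly uncovered, the cover lies flat on the deck, the tab is up, and the tin and bobbin are standing. One last number check, then I hand in.

```bash
python3 - <<'E'
from cell import env,get_image
from h import *
d=get_image("wrist");M=np.load("T3.npy")
O=np.array([.593,.0407]);c,s=np.cos(.522),np.sin(.522)
def loc(p):q=p[:2]-O;return (np.array([c*q[0]+s*q[1],-s*q[0]+c*q[1]])*1e3).round(1)
for uv in[(220,64),(418,64),(235,263),(406,263)]:print(loc(ray(d,uv,.139,M)))
S=get_image("scene");p=loc(ray(S,(245+180*.3,180+337*.3),.154));print("tab",p)
print(env.read_state()['wrist_force'],env.read_state()['joint_vel'])
env.sign_off()
E
```

```text
[-80.  143.1]
[ 40.2 142.8]
[-79.7  13.8]
[40.9 13.5]
tab [ -17.7 -150.6]
[ 0.48277758 -0.08778477 -0.02515062] [ 0.00018465 -0.00206587  0.00011809  0.00156526  0.00021621 -0.00068815]
the job is handed in; nothing more can be done
```

The filter bay is open and the job is handed in, at about 17 s of the 38 s allowed; no verdict was reported. I pressed the orange tab with the shut fingertips, at about 9 N, until the cover sprung loose. Then I pushed the cover by the near face of its ridge onto the deck and drew the hand back and up.

**Last checks**
- **Cover:** its corners put its origin at about y = +78 mm, x = -20 mm in the unit's frame. It lies straight and looks flat.
- **Filter and tab:** the whole filter is visible. The tab looks fully up in the scene picture, where its centre lies within about 2.5 mm of where the raised tab should be, but I did not measure its height separately.
- **Hand:** it is clear and at rest, about 12 cm above where it pushed, with near-zero wrist force.
- **Bystanders:** the tin and bobbin look undisturbed in the last pictures. I did not measure them or the other bystanders again.

**What disagreed**
- **Fingertip length:** the real tips ended about 28 mm behind the reported TCP. I found the tab by lowering in small steps until the wrist force showed contact, and corrected later heights for it.
- **Arm swing:** fast stops made the arm swing a few millimetres, so I made the moves near the unit slowly.

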